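Tip the fish balls into the hot-pot bowl

TASK

Take the steel cup of fish balls from the narrow ledge under the condiment rack's top shelf, tip all six fish balls from it into the large black bowl, pouring from low down, and stand the empty cup back on the ledge, letting go only once it is standing. Leave the pepper mill, tumbler, sauce dish and jar where they are.

Things in the scene. Friction and masses are not known exactly. Their poses are not given: they have to be found in the camera images.
- rack: Fixed rack; origin on the table under the ledge's centre, x away from its open side (which faces the robot's right), y along the ledge. Mm: steel ledge x +-20, y +-100, top at z 50. Overhanging top shelf: 3 wooden slats along y, 14 wide, at x -8, 20, 48, y +-118, z 205..217. Posts at x 48, y +-106; bars at y +-106: x -60..80 at z 0..10, x -20..54 at z 40..50, x -15..55 at z 197..205.
- under_shelf (a point): Middle of the top shelf's front lower edge, 205 mm above the table, 15 mm nearer the open side than the ledge's centre. A tool pointing straight down does not fit beside it; one leaning back 35 to 50 degrees from vertical towards the open side does.
- cup: Tapered plain steel cup standing on the ledge with the six fish balls in it. Origin at the centre of its underside, z up to its mouth. 85 mm high, outer diameter 50 mm at the base and 62 mm at the rim (59 mm at 65 mm height), wall 3 mm, floor 5 mm thick, about 0.1 kg.
- cup_mouth (a point): Centre of the cup's mouth, 85 mm above the cup's underside on its axis.
- bowl: The large black bowl, loose on the table, 140 mm outer diameter at the rim, 60 mm high, wall 4 mm, foot 72 mm across, inner floor 6 mm up. Origin at the centre of its underside, z up.
- mill: Bystander: dark wooden pepper mill, 54 mm across, 130 mm high, beyond the bowl, to its left or right. Origin at the centre of its underside.
- tumbler: Bystander: clear glass tumbler, 68 mm across, 85 mm high, beyond the bowl, on the other side from the mill. Origin at the centre of its underside.
- dish: Bystander: small black sauce dish, 76 mm across, 26 mm high, between the bowl and the robot. Origin at the centre of its underside.
- jar: Bystander: small amber jar with a lid, 48 mm across, 65 mm high, standing on the rack's top shelf. Origin at the centre of its underside.
- ball0: One of six alike, plain off-white, hard-frozen fish balls, 20 mm diameter, 10 g, in the cup at the start. Origin at its centre.
- ball1: One of six alike, plain off-white, hard-frozen fish balls, 20 mm diameter, 10 g, in the cup at the start. Origin at its centre.
- ball2: One of six alike, plain off-white, hard-frozen fish balls, 20 mm diameter, 10 g, in the cup at the start. Origin at its centre.
- ball3: One of six alike, plain off-white, hard-frozen fish balls, 20 mm diameter, 10 g, in the cup at the start. Origin at its centre.
- ball4: One of six alike, plain off-white, hard-frozen fish balls, 20 mm diameter, 10 g, in the cup at the start. Origin at its centre.
- ball5: One of six alike, plain off-white, hard-frozen fish balls, 20 mm diameter, 10 g, in the cup at the start. Origin at its centre.

How it is judged:
By the outcome, as a careful person would: the job done as asked, in the order asked, and still so for the second after the job is handed in, with the robot touching nothing.
It also fails if it takes over 67 s, if anything falls off the work surface, if the arm or the gripper's body presses on something with over 40 N, if the wrist force passes 120 N, or if a joint passes its speed limit or range.

ROBOT

A 6-joint arm with a two-finger parallel gripper is mounted at the origin on the work surface. World frame = base frame: x ahead of the robot, y to its left, z up, the work surface at z = 0. Lengths are in m, angles in rad, forces in N, time in s.
With the tool pointing down it reaches from about 0.3 to 0.775 m from the base axis. Payload 14.6 kg.
Tool frame: the origin (TCP) lies between the finger pads, 19 mm behind the fingertips; this is the grasp point; z points along the fingers, y is the line along which they close (so a half turn about z gives the same grasp; the last joint's range is limited). The gripper opens to 94 mm and grips with 3 to 60 N. Pads are 16 mm wide; open, the fingers measure 119 mm over their backs; the gripper's body (75 mm by 177 mm) begins 78 mm behind the grasp point.
Start: joints at [-1.327, 0.3, 1.521, -0, 1.321, -0.067], TCP at [0.168, -0.524, 0.224] pointing down, gripper open.
Joint ranges: [-3.03, 3.03], [-0.79, 2.21], [0.23, 2.52], [-1.04, 4.18], [0, 3.07], [-2.55, 2.55]. Speed limits (rad/s): [2.22, 2.22, 2.57, 3.14, 3.14, 3.14].

INTERFACE

Orientations are given as [roll, pitch, yaw] about the fixed x, y, z axes, in that order (R = Rz(yaw) Ry(pitch) Rx(roll)).
In Python, from station import get_obs, camera, workorder gives the robot as it stands.
- The arm moves only by the tool play_rows, never from a script. Its argument "motion" is a list that holds one entry, the list of rows, each a list of 7 numbers: the shift along the tool's x, y, z as a fraction of full scale, then the turn, a rotation vector about the tool's x, y, z as a fraction of full scale, then the opening, from -1 (shut) to 1 (fully open). In form: [[[x, y, z, ax, ay, az, grip], ...]]. A call has 1 to 10 rows; each row is the pose to reach, as a shift and turn from the pose commanded when the call began, along the tool's axes at that moment, turning the shorter way round; what a row does not reach only later rows make up. Full scale, the value 1, is 0.25 m for a shift and 2 pi rad for a turn. A row lasts 1/10 s, in which the tool goes at most 50 mm and 8.59 degrees, less where a joint would pass 70% of its speed; a pose out of reach is approached as far as the arm can. A call with a number of a shift or a turn outside -1 to 1 is refused whole. A call with a gripper value outside its range is refused whole. The fingers move at their own pace and stop on an object; "grip_force" is the grip in N (left out, the last holds). Time passes only in rows, so rows that repeat a pose let the fingers close. It gives the time, the measured TCP pose, the force, the opening and the grip force at its end, in the units of the state.
- get_obs(): the state, without advancing time (a new reading comes with each control period).
- camera(name): name is "scene" or "top"; returns a dict with "frame" (400x640x3 uint8, red, green, blue), "z_map" (400x640 float32, m along the optical axis (not along the pixel's ray), 0 where there is no reading), "camera_matrix" (3x3 intrinsics, pixels), "T" (4x4, takes a point from camera to world coordinates). Camera axes: x right, y up, looking along -z (the intrinsics and any distortion apply to the point x, -y, -z); pixel columns grow to the right and rows downward; lengths in m; the calibration is good to about 2 mm. A picture is of the moment at which its call begins.
- workorder.hand_in(): hands the job in; it is judged then, once.
The state is a dict: "time_s": time; "qpos": joint angles; "joint_vel": joint speeds; "tau": joint torques, N m; "ee_pos": TCP position; "eef_rot": TCP orientation; "force": force on the tool from outside, world axes, zero at the start; "moment": the same for the moment, N m; "grip_width": finger opening in m; "grip_force": force on a finger pad.
Only numpy, scipy, OpenCV 4.12 (cv2) and the standard library are available. Lean on these libraries where they do the work, as an engineer would, in place of code of your own. Each camera call takes 0.05 s, during which the arm holds its last target. There are 200 camera calls.

## Working session

There is one attempt and no reset: what is moved stays moved. The work goes in short steps, Python scripts to look and compute and a tool call to move; the robot and the scene stay as the last step left them, time stands still between calls to the robot, and variables do not carry over. Pictures are saved under pics/ and viewed, at most 10 in all, crops included, and the job is handed in when it is done.

Besides the shell and the picture viewer there is one more tool, called after "Call:" by a JSON object that holds its "api" and its "payload". play_rows: Moves the arm, as the interface text tells. Its arguments: {"type":"object","properties":{"motion":{"type":"array"},"grip_force":{"type":"number"}},"required":["motion"]}

```bash
mkdir -p pics; ls
python3 - <<'E'
from station import get_obs, camera
import cv2, numpy as np, pickle
o=get_obs(); print(o)
d={}
for n in("scene","top"):
    c=camera(n); d[n]=c; cv2.imwrite(f"pics/{n}0.png",c["frame"][:,:,::-1]); print(n,c["camera_matrix"],c["T"],[k for k in c])
pickle.dump(d,open("d0.pkl","wb"))
E
```

```text
pics
{'time_s': 0.0, 'qpos': array([-1.32660955e+00,  3.00486717e-01,  1.52158933e+00, -3.25625040e-06,
        1.32071012e+00, -6.65828712e-02]), 'joint_vel': array([-0.00092741, -0.001874  ,  0.002188  , -0.00070473, -0.00093138,
       -0.00015922]), 'tau': array([-8.33393233e-05, -5.31808519e+01, -3.52734196e+01,  7.08281645e-02,
        2.43591605e-02, -9.64658898e-05]), 'ee_pos': array([ 0.16813083, -0.52341194,  0.22367427]), 'eef_rot': array([-3.14040158e+00, -7.62615386e-05,  3.10770414e-01]), 'force': array([-0.2067142 , -0.6569349 , -0.48818524]), 'moment': array([-0.0139317 ,  0.05407578,  0.0115336 ]), 'grip_force': 0.0, 'grip_width': 0.09400480121406826}
scene [[390.04545032   0.         312.88448322]
 [  0.         390.04545032 201.66655214]
 [  0.           0.           1.        ]] [[ 0.35416064 -0.62319269  0.69728123  1.09218792]
 [ 0.93511225  0.24526392 -0.25575515 -0.27415784]
 [-0.01163319  0.74261463  0.66961794  0.71066266]
 [ 0.          0.          0.          1.        ]] ['frame', 'z_map', 'camera_matrix', 'T']
top [[414.44465093   0.         319.78411662]
 [  0.         414.44465093 199.07483829]
 [  0.           0.           1.        ]] [[-0.00747039  0.99771433 -0.06715878  0.44077654]
 [-0.99994779 -0.00698504  0.00745893 -0.04817986]
 [ 0.00697277  0.067211    0.99771442  1.10388418]
 [ 0.          0.          0.          1.        ]] ['frame', 'z_map', 'camera_matrix', 'T']
```

View pics/scene0.png

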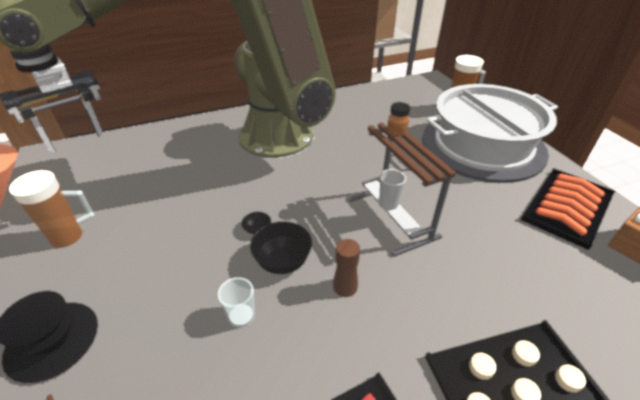

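View pics/top0.png

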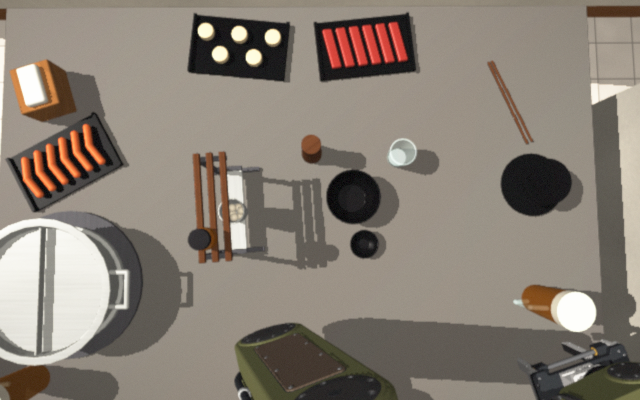

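The scene view shows the cup at about (392,188) under the slats, bowl at (281,248), mill at (346,268), tumbler at (238,300) and dish at (256,222). In the top view the bowl is at (353,197), cup mouth (233,211), mill (312,150), tumbler (402,153) and dish (364,244).

```bash
cat > h.py <<'E'
import numpy as np, cv2
def cloud(c):
    K=c["camera_matrix"]; z=c["z_map"]; v,u=np.mgrid[:400,:640]
    p=np.stack([(u-K[0,2])/K[0,0]*z,-(v-K[1,2])/K[1,1]*z,-z],-1)
    w=p@c["T"][:3,:3].T+c["T"][:3,3]; w[z==0]=np.nan; return w
def circ(p):
    A=np.c_[2*p,np.ones(len(p))]; s=np.linalg.lstsq(A,(p**2).sum(1),rcond=None)[0]
    return s[:2],np.sqrt(s[2]+s[:2]@s[:2])
E
python3 - <<'E'
import pickle; from h import *
d=pickle.load(open("d0.pkl","rb")); T=cloud(d["top"]); S=cloud(d["scene"])
def box(u0,u1,v0,v1,W=T): return W[v0:v1,u0:u1].reshape(-1,3)
def sel(p,a,b): return p[(p[:,2]>a)&(p[:,2]<b)]
print("table z",np.nanmedian(box(440,480,170,300)[:,2]),np.nanmedian(box(100,180,230,300,S)[:,2]))
for n,b,h in(("bowl",(318,390,162,232),.06),("mill",(295,330,130,168),.13),("tumbler",(380,422,132,170),.085),("dish",(345,385,226,262),.026)):
    q=sel(box(*b),h-.012,h+.01); c,r=circ(q[:,:2]); print(n,len(q),"circ",c.round(4),r.round(4),"mid",((q.min(0)+q.max(0))/2).round(4),np.ptp(q,0).round(3))
for nm,q in(("top",sel(box(185,240,145,270),.2,.23)),("scene",sel(box(360,460,110,185,S),.2,.23))):
    r=cv2.minAreaRect(q[:,:2].astype(np.float32)); print("slats",nm,len(q),r,q[:,2].mean())
q=sel(box(185,215,225,255),.25,.30); print("jar",q.mean(0),circ(q[:,:2]),len(q))
for nm,q in(("top",sel(box(215,250,192,228),.115,.15)),("scene",sel(box(375,410,160,215,S),.055,.15))):
    if nm=="scene":
        for a in np.arange(.05,.15,.01):
            k=sel(q,a,a+.01); 
            if len(k)>5: print(a.round(3),len(k),k.min(0).round(4),k.max(0).round(4))
    else: print("cup",len(q),circ(q[:,:2]),q.min(0),q.max(0))
q=sel(box(225,262,160,265),.04,.06); print("ledge",len(q),cv2.minAreaRect(q[:,:2].astype(np.float32)))
f=d["top"]["frame"][180:240,190:280][:,:,::-1]; g=d["scene"]["frame"][110:260,340:480][:,:,::-1]
cv2.imwrite("pics/crop0.png",np.hstack([cv2.resize(f,(420,280),interpolation=2),cv2.resize(g,(300,280),interpolation=2)]))
E
```

```text
table z 0.0008089720129630384 0.0014299880380105323
bowl 523 circ [ 0.5163 -0.1389] 0.0655 mid [ 0.5162 -0.1401  0.0565] [0.137 0.137 0.017]
mill 325 circ [ 0.6361 -0.0343] 0.0171 mid [ 0.6366 -0.0344  0.1271] [0.047 0.045 0.017]
tumbler 192 circ [ 0.6249 -0.2615] 0.0313 mid [ 0.6253 -0.261   0.0823] [0.066 0.066 0.018]
dish 388 circ [ 0.3958 -0.1688] 0.0311 mid [ 0.396  -0.1696  0.0231] [0.072 0.073 0.018]
slats top 2332 ((0.4851152002811432, 0.1770889014005661), (0.2353883534669876, 0.07086412608623505), 4.216336727142334) 0.21654908220620997
slats scene 1927 ((0.4861239194869995, 0.17429187893867493), (0.23787395656108856, 0.07241221517324448), 3.867515802383423) 0.2152680509511275
jar [0.41842291 0.18222788 0.27777321] (array([0.41829822, 0.18360644]), np.float64(0.01645949510324728)) 487
cup 133 (array([0.47921286, 0.1522892 ]), np.float64(0.028790848748065947)) [0.44919259 0.1230192  0.11682085] [0.51009202 0.18220006 0.14149191]
0.05 28 [0.4712 0.1247 0.0551] [0.5052 0.163  0.06  ]
0.06 59 [0.3709 0.124  0.06  ] [0.5059 0.1905 0.0698]
0.07 69 [0.3756 0.1235 0.07  ] [0.507  0.2013 0.0799]
0.08 81 [0.3744 0.1228 0.0801] [0.5079 0.1998 0.0899]
0.09 107 [0.3729 0.1221 0.0901] [0.508  0.1997 0.0999]
0.1 137 [0.374  0.1213 0.1001] [0.5089 0.2011 0.11  ]
0.11 144 [0.4508 0.1212 0.11  ] [0.5102 0.1788 0.12  ]
0.12 157 [0.4507 0.1199 0.1201] [0.5104 0.1802 0.1299]
0.13 154 [0.4469 0.1197 0.1301] [0.5119 0.1795 0.1381]
ledge 1013 ((0.4868100881576538, 0.15233227610588074), (0.22383469343185425, 0.04656870290637016), 3.7346761226654053)
```

View pics/crop0.png

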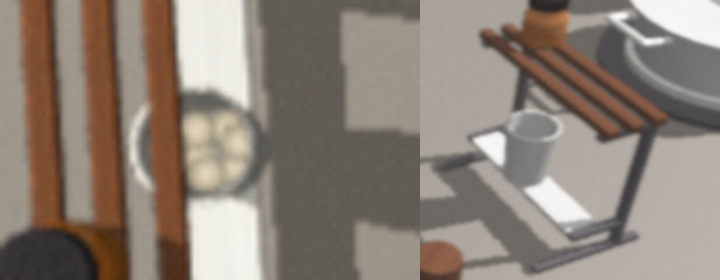

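The crop shows the cup's mouth half under the front slat, at about (200,145) in the left half, with the balls visible inside it. Next I'll write a target-to-tool-frame helper.

```bash
cat >> h.py <<'E'
from scipy.spatial.transform import Rotation as R
from station import get_obs
import json
def tool(az,lean,tip=0,flip=0):
    """tool z leaning `lean` deg from down towards azimuth az (deg), y horizontal; flip: half turn about z"""
    a,l=np.radians(az),np.radians(lean)
    z=np.array([np.sin(l)*np.cos(a),np.sin(l)*np.sin(a),-np.cos(l)])
    y=np.array([np.sin(a),-np.cos(a),0]); 
    if flip: y=-y
    return R.from_matrix(np.c_[np.cross(y,z),y,z])
def delta(p,Rt,p0=None,R0=None):
    o=get_obs(); p0=o["ee_pos"] if p0 is None else p0; R0=R.from_euler("xyz",o["eef_rot"]) if R0 is None else R0
    s=R0.inv().apply(np.array(p)-p0)/.25; t=(R0.inv()*Rt).as_rotvec()
    print("row",np.r_[s,t/2/np.pi].round(4).tolist(),"dist",np.linalg.norm(s*.25).round(3),"deg",np.degrees(np.linalg.norm(t)).round(1))
def log():
    o=get_obs(); open("log.txt","a").write(json.dumps([list(map(float,o[k])) for k in("qpos","ee_pos","eef_rot")])+"\n")
    print(round(o["time_s"],2),"q",o["qpos"].round(3),"p",o["ee_pos"].round(4),"z",R.from_euler("xyz",o["eef_rot"]).as_matrix().T.round(3).tolist(),"F",o["force"].round(1),"w",o["grip_width"].round(4),o["grip_force"])
E
python3 - <<'E'
from h import *
log()
delta([.40,-.22,.29],tool(94,25))
delta([.40,-.22,.29],tool(94,25,flip=1))
E
```

```text
Traceback (most recent call last):
  File "h.py", line 25, in log
    print(round(o["time_s"],2),"q",o["qpos"].round(3),"p",o["ee_pos"].round(4),"z",R.from_euler("xyz",o["eef_rot"]).as_matrix().T.round(3).tolist(),"F",o["force"].round(1),"w",o["grip_width"].round(4),o["grip_force"])
                                                                                                                                                                                ^^^^^^^^^^^^^^^^^^^^^
AttributeError: 'float' object has no attribute 'round'
```

```bash
sed -i 's/o\["grip_width"\].round(4)/round(o["grip_width"],4)/' h.py
python3 - <<'E'
from h import *
log()
delta([.35,-.35,.29],tool(94,20))
delta([.35,-.35,.29],tool(94,20,flip=1))
E
```

```text
0.1 q [-1.327  0.3    1.521 -0.     1.321 -0.067] p [ 0.1681 -0.5235  0.2238] z [[0.952, 0.306, 0.0], [0.306, -0.952, -0.001], [-0.0, 0.001, -1.0]] F [-0.2 -0.6  0.2] w 0.0939 0.0
row [0.9048, -0.4384, -0.2644, 0.0368, 0.047, -0.2094] dist 0.26 deg 78.4
row [0.9048, -0.4384, -0.2644, 0.0501, -0.0393, 0.2851] dist 0.26 deg 105.2
```

Call:
{"api": "play_rows", "payload": {"motion": [[[0.9,-0.44,-0.26,0.037,0.047,-0.21,1],[0.9,-0.44,-0.26,0.037,0.047,-0.21,1],[0.9,-0.44,-0.26,0.037,0.047,-0.21,1],[0.9,-0.44,-0.26,0.037,0.047,-0.21,1],[0.9,-0.44,-0.26,0.037,0.047,-0.21,1],[0.9,-0.44,-0.26,0.037,0.047,-0.21,1],[0.9,-0.44,-0.26,0.037,0.047,-0.21,1],[0.9,-0.44,-0.26,0.037,0.047,-0.21,1],[0.9,-0.44,-0.26,0.037,0.047,-0.21,1],[0.9,-0.44,-0.26,0.037,0.047,-0.21,1]]]}}

```text
time_s: 1.1
ee_pos: [0.3488, -0.3502, 0.2885]
eef_rot: [-3.141, -0.351, 1.648]
force: [-0.3, -0.8, -0.7]
grip_width: 0.0938
grip_force: 0.0
```

Run:
```python
from h import *
log()
delta([.45,-.13,.29],tool(94,40))
```

```text
1.1 q [-0.952  0.297  1.411  0.18   1.735 -1.027] p [ 0.3488 -0.3502  0.2885] z [[-0.072, 0.936, 0.344], [0.997, 0.077, -0.0], [-0.026, 0.343, -0.939]] F [-0.3 -0.8 -0.7] w 0.0938 0.0
row [0.7976, 0.4711, 0.2855, -0.0006, 0.0553, 0.001] dist 0.242 deg 19.9
```

Call:
{"api": "play_rows", "payload": {"motion": [[[0.2,0.12,0.07,0,0.014,0,1],[0.4,0.24,0.14,0,0.028,0,1],[0.6,0.36,0.21,0,0.042,0,1],[0.8,0.47,0.28,0,0.055,0,1],[0.8,0.47,0.28,0,0.055,0,1],[0.8,0.47,0.28,0,0.055,0,1],[0.8,0.47,0.28,0,0.055,0,1],[0.8,0.47,0.28,0,0.055,0,1]]]}}

```text
time_s: 1.9
ee_pos: [0.4501, -0.1309, 0.2918]
eef_rot: [-3.141, -0.694, 1.642]
force: [-0.2, -0.5, -0.3]
grip_width: 0.0942
grip_force: 0.0
```

Run:
```python
from h import *
log()
Rt=tool(94,43); g=np.array([.4795,.151,.115]); z=Rt.as_matrix()[:,2]
delta(g-.11*z,Rt)
print(g-.11*z,z)
# orientation model check
for l in open("log.txt"):
    q,p,e=json.loads(l)
    M=R.from_euler("z",q[0])*R.from_euler("y",q[1]+q[2])*R.from_euler("z",q[3])*R.from_euler("y",q[4])*R.from_euler("z",q[5]+np.pi/2)
    print(np.degrees((M.inv()*R.from_euler("xyz",e)).magnitude()))
```

```text
1.9 q [-0.63   0.284  1.52   0.524  1.798 -0.703] p [ 0.4501 -0.1309  0.2918] z [[-0.055, 0.767, 0.639], [0.997, 0.072, -0.001], [-0.046, 0.638, -0.769]] F [-0.2 -0.5 -0.3] w 0.0942 0.0
row [0.3809, 0.1979, 0.8181, -0.0003, 0.009, 0.0002] dist 0.231 deg 3.3
[0.48473312 0.07616292 0.19544891] [-0.0475738   0.68033705 -0.7313537 ]
3.135659793506263e-14
3.135659793506263e-14
4.4325415085221493e-14
2.5157061645119233e-14
```

Call:
{"api": "play_rows", "payload": {"motion": [[[0.08,0.04,0.16,0,0.002,0,1],[0.16,0.08,0.33,0,0.005,0,1],[0.23,0.12,0.49,0,0.009,0,1],[0.3,0.16,0.65,0,0.009,0,1],[0.38,0.2,0.82,0,0.009,0,1],[0.38,0.2,0.82,0,0.009,0,1],[0.38,0.2,0.82,0,0.009,0,1],[0.38,0.2,0.82,0,0.009,0,1]]]}}

```text
time_s: 2.7
ee_pos: [0.4855, 0.0757, 0.1956]
eef_rot: [3.141, -0.75, 1.643]
force: [-0.2, 0.2, 1.0]
grip_width: 0.094
grip_force: 0.0
```

Run:
```python
from h import *
from station import camera
log()
Rt=tool(94,43); g=np.array([.4795,.151,.115])
delta(g,Rt)
c=camera("top"); cv2.imwrite("pics/top1.png",cv2.resize(np.hstack([c["frame"][130:280,170:330]]),(640,600),interpolation=2)[:,:,::-1])
```

```text
2.7 q [-0.262  0.309  1.748  0.709  1.425 -0.567] p [0.4855 0.0757 0.1956] z [[-0.053, 0.73, 0.682], [0.997, 0.072, 0.001], [-0.048, 0.68, -0.731]] F [-0.2  0.2  1. ] w 0.094 0.0
row [0.0011, -0.0026, 0.4419, -0.0001, 0.0, 0.0003] dist 0.11 deg 0.1
```

View pics/top1.png

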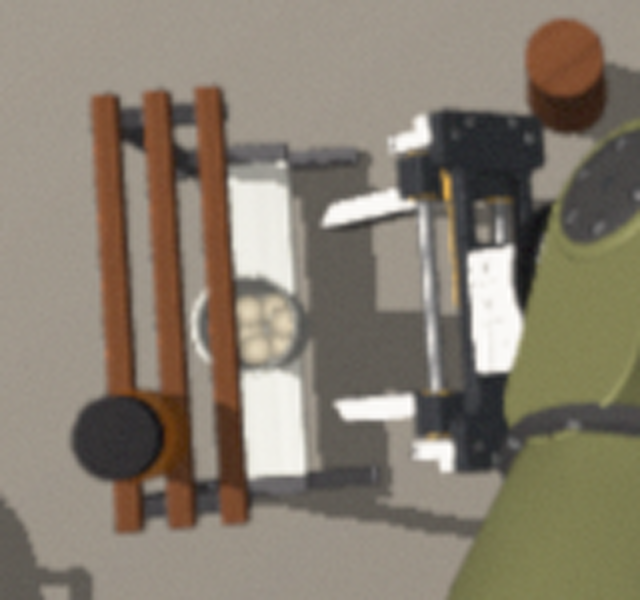

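Call:
{"api": "play_rows", "payload": {"motion": [[[0,0,0.11,0,0,0,1],[0,0,0.22,0,0,0,1],[0,0,0.33,0,0,0,1],[0,0,0.44,0,0,0,1],[0,0,0.44,0,0,0,1],[0,0,0.44,0,0,0,1]]]}}

```text
time_s: 3.35
ee_pos: [0.4801, 0.1511, 0.1153]
eef_rot: [3.141, -0.751, 1.644]
force: [-0.6, -0.3, -0.1]
grip_width: 0.0937
grip_force: 0.0
```

Call:
{"api": "play_rows", "payload": {"motion": [[[0,0,0,0,0,0,0.2],[0,0,0,0,0,0,0.2],[0,0,0,0,0,0,0.2],[0,0,0,0,0,0,0],[0,0,0,0,0,0,0],[0,0,0,0,0,0,0],[0,0,0,0,0,0,0],[0,0,0,0,0,0,0]]], "grip_force": 20}}

```text
time_s: 4.15
ee_pos: [0.4797, 0.1521, 0.1149]
eef_rot: [3.141, -0.751, 1.645]
force: [1.1, -0.6, 2.4]
grip_width: 0.06
grip_force: 19.8
```

Run:
```python
from h import *
log()
Rt=tool(94,43); p=get_obs()["ee_pos"]
delta(p+[0,0,.01],Rt); delta(p+[0.007,-.1,.04],Rt)
rows=[json.loads(l) for l in open("log.txt")]
A=[];b=[]
for q,p,e in rows:
    Z=R.from_euler("z",q[0]); Y=Z*R.from_euler("y",q[1]); Y3=Z*R.from_euler("y",q[1]+q[2]); T=R.from_euler("xyz",e)
    A.append(np.c_[Z.as_matrix(),Y.apply([[1,0,0],[0,0,1]]).T,Y3.apply([[1,0,0],[0,0,1]]).T,T.apply([0,0,1])]); b.append(p)
A=np.vstack(A);b=np.hstack(b); s,_,_,sv=np.linalg.lstsq(A,b,rcond=1e-4); print(s.round(4),sv.round(4),np.abs(A@s-b).max())
```

```text
4.15 q [-0.114  0.407  1.84   0.801  1.204 -0.608] p [0.4797 0.1521 0.1149] z [[-0.054, 0.729, 0.682], [0.997, 0.074, 0.0], [-0.05, 0.681, -0.731]] F [ 1.1 -0.6  2.4] w 0.06 19.814132106257603
row [0.0273, 0.0, -0.0292, -0.0004, -0.0001, 0.0005] dist 0.01 deg 0.2
row [-0.1839, -0.0015, -0.3906, -0.0004, -0.0001, 0.0005] dist 0.108 deg 0.2
[ 0.      0.0366  0.2212 -0.      0.4242  0.0409  0.4475  0.2518] [4.7802 4.2291 2.5506 0.7367 0.3368 0.316  0.0381 0.0377] 3.885780586188048e-16
```

```bash
cat >> h.py <<'E'
from scipy.optimize import least_squares
LO=np.array([-3.03,-.79,.23,-1.04,0,-2.55]); HI=np.array([3.03,2.21,2.52,4.18,3.07,2.55])
def fk(q,full=0):
    Z=R.from_euler("z",q[0]); Y=Z*R.from_euler("y",q[1]); Y3=Z*R.from_euler("y",q[1]+q[2])
    T=Y3*R.from_euler("z",q[3])*R.from_euler("y",q[4])*R.from_euler("z",q[5]+np.pi/2)
    el=Z.apply([0,.0366,.2212])+Y.apply([0,0,.4242]); w=el+Y3.apply([.0409,0,.4475]); p=w+T.apply([0,0,.2518])
    return (p,T,el,w) if full else (p,T)
def ik(p,Rt,q0):
    def f(q):
        a,T=fk(q); return np.r_[(a-p)*5,(T.inv()*Rt).as_rotvec()]
    r=least_squares(f,np.clip(q0,LO+1e-3,HI-1e-3),bounds=(LO,HI)); return r.x,np.abs(r.fun).max()
E
python3 - <<'E'
from h import *
q0=np.array(get_obs()["qpos"]); b=np.array([.5163,-.1395]); tiltax=(tool(94,43).inv()).apply([0,0,1])
for s in (94,70,45):
  for f in (-15,15,40,60):
    m=-np.array([np.cos(np.radians(f)),np.sin(np.radians(f))])
    pf=np.r_[b-.012*m,.11]; ph=np.r_[b-.012*m,.20]
    q=q0;bad=0
    for t in np.linspace(0,1,8):
        q,e=ik((1-t)*np.array([.48,.05,.16])+t*ph,R.from_matrix(tool(94+(s-94)*t,43).as_matrix()),q); bad=max(bad,e)
    qa=q; A=tool(s,43);B=tool(f,77,flip=1); rv=(A.inv()*B).as_rotvec(); tl=[];mh=[];qs=[]
    for t in np.linspace(0,1,16):
        Rt=A*R.from_rotvec(rv*t); q,e=ik((1-t)*ph+t*pf,Rt,q); bad=max(bad,e); a=Rt.apply(tiltax); tl.append(np.degrees(np.arccos(a[2]))); mh.append(np.degrees(np.arctan2(a[1],a[0]))); qs.append(q)
    qs=np.array(qs)
    print(s,f,"rot",np.degrees(np.linalg.norm(rv)).round(),"err",round(bad,4),"q",qa.round(2),qs[-1].round(2),"step",np.abs(np.diff(qs,axis=0)).max().round(2),"w",fk(q,1)[3].round(2)); print("   ",np.round(tl[::3]),np.round(mh[3::3]))
E
```

```text
94 -15 rot 132.0 err 0.502 q [-0.59  0.55  1.39  0.58  1.7  -0.73] [-0.32  0.13  2.17  0.95  0.   -2.55] step 0.93 w [ 0.36 -0.08  0.31]
    [ nan  25.  50.  74.  98. 120.] [134. 138. 144. 152. 165.]
94 15 rot 143.0 err 0.571 q [-0.58  0.54  1.4   0.58  1.69 -0.72] [-0.29  0.13  2.15  0.72  0.07 -2.55] step 0.33 w [ 0.36 -0.07  0.32]
    [ nan  26.  52.  77. 100. 120.] [ 150.  157.  165.  177. -165.]
94 40 rot 154.0 err 0.7197 q [-0.57  0.53  1.42  0.58  1.68 -0.72] [-0.34  0.16  2.03  0.58  0.42 -2.55] step 0.27 w [ 0.4  -0.1   0.35]
    [ nan  27.  54.  80. 103. 120.] [ 164.  172. -178. -163. -140.]
94 60 rot 163.0 err 0.7845 q [-0.57  0.52  1.43  0.58  1.68 -0.73] [-0.38  0.24  1.86  0.53  0.78 -2.55] step 0.26 w [ 0.45 -0.14  0.37]
    [ nan  28.  56.  83. 105. 120.] [ 175. -176. -164. -147. -120.]
70 -15 rot 141.0 err 0.502 q [-0.64  0.41  1.6   0.72  1.44 -0.5 ] [-0.32  0.13  2.17  0.75  0.   -2.35] step 0.67 w [ 0.36 -0.08  0.31]
    [  0.  26.  51.  76. 100. 120.] [123. 129. 137. 148. 165.]
70 15 rot 153.0 err 0.571 q [-0.63  0.4   1.61  0.72  1.43 -0.5 ] [-0.29  0.13  2.15  
[... 700 characters left out ...]
[112. 120. 129. 143. 165.]
45 15 rot 165.0 err 0.571 q [-0.64  0.25  1.81  0.85  1.12 -0.26] [-0.29  0.13  2.15  0.72  0.07 -2.55] step 0.41 w [ 0.36 -0.07  0.32]
    [ nan  29.  57.  83. 106. 120.] [ 128.  138.  150.  168. -165.]
45 40 rot 178.0 err 0.7197 q [-0.64  0.24  1.83  0.85  1.12 -0.26] [-0.34  0.16  2.03  0.58  0.42 -2.55] step 0.32 w [ 0.4  -0.1   0.35]
    [ nan  31.  60.  88. 110. 120.] [ 142.  152.  166. -172. -140.]
45 60 rot 173.0 err 0.0 q [-0.64  0.23  1.84  0.85  1.12 -0.26] [-0.78  0.71  1.76  1.23  1.55  2.22] step 0.21 w [ 0.4  -0.34  0.17]
    [ nan  30.  59.  86. 108. 120.] [ -46.  -56.  -70.  -90. -120.]<stdin>:12: RuntimeWarning: invalid value encountered in arccos
```

Call:
{"api": "play_rows", "payload": {"motion": [[[0.013,0,-0.014,0,0,0,0],[0.027,0,-0.029,0,0,0,0],[0.027,0,-0.029,0,0,0,0],[0.027,0,-0.029,0,0,0,0]]]}}

```text
time_s: 4.55
ee_pos: [0.4795, 0.152, 0.1246]
eef_rot: [3.141, -0.751, 1.645]
force: [-0.3, 0.1, -1.3]
grip_width: 0.0598
grip_force: 20.0
```

Run:
```python
from h import *
log()
o=get_obs(); b=np.array([.5163,-.1395]); f=60; m=-np.array([np.cos(np.radians(f)),np.sin(np.radians(f))])
W1=([.487,.045,.175],tool(94,43)); ph=np.r_[b-.012*m,.20]; pf=np.r_[b-.012*m,.11]; print(ph,pf)
W2=(ph,tool(45,43))
delta(*W1); delta(*W2,np.array(W1[0]),W1[1])
A=W2[1];B=tool(f,77,flip=1);rv=(A.inv()*B).as_rotvec(); print("rv",rv)
q=np.array(o["qpos"])
for t in np.linspace(0,1,5): q,e=ik((1-t)*o["ee_pos"]+t*np.array(W1[0]),W1[1],q)
for t in np.linspace(0,1,8): q,e=ik((1-t)*np.array(W1[0])+t*ph,tool(94-49*t,43),q)
print(q.round(2),e)
g=np.array([[x,y,z] for x in(-.0375,.0375) for y in(-.0885,-.04,0,.04,.0885) for z in(-.078,-.14,-.2)])
for t in np.linspace(0,1,11):
    Rt=A*R.from_rotvec(rv*t); p=(1-t)*ph+t*pf; q,e=ik(p,Rt,q); P=Rt.apply(g)+p
    d=lambda c,r,h: min([np.hypot(*(x[:2]-c))-r for x in P if x[2]<h+.01] or [9])
    print(t.round(1),q.round(2),round(e,4),"minz",P[:,2].min().round(3),"tum",round(d([.625,-.261],.034,.085),3),"mill",round(d([.636,-.034],.027,.13),3))
```

```text
4.55 q [-0.114  0.389  1.836  0.795  1.219 -0.592] p [0.4795 0.152  0.1246] z [[-0.054, 0.729, 0.682], [0.997, 0.074, 0.0], [-0.05, 0.68, -0.731]] F [-0.3  0.1 -1.3] w 0.0598 19.950351926017902
[ 0.5223    -0.1291077  0.2      ] [ 0.5223    -0.1291077  0.11     ]
row [-0.1763, -0.0018, -0.44, -0.0004, -0.0, 0.0005] dist 0.119 deg 0.2
row [-0.4471, 0.0923, -0.5537, -0.0928, 0.0, 0.0995] dist 0.179 deg 49.0
rv [ 0.87465689 -0.3410846   2.86087378]
[-0.64  0.23  1.84  0.85  1.12 -0.26] 1.1102230246251565e-15
0.0 [-0.64  0.23  1.84  0.85  1.12 -0.26] 0.0 minz 0.231 tum 9 mill 9
0.1 [-0.63  0.29  1.78  0.8   1.2   0.05] 0.0 minz 0.203 tum 9 mill 9
0.2 [-0.64  0.35  1.73  0.79  1.29  0.33] 0.0 minz 0.178 tum 9 mill 9
0.3 [-0.65  0.42  1.68  0.79  1.37  0.59] 0.0 minz 0.158 tum 9 mill 9
0.4 [-0.66  0.48  1.65  0.82  1.45  0.84] 0.0 minz 0.143 tum 9 mill 9
0.5 [-0.68  0.54  1.63  0.87  1.51  1.08] 0.0 minz 0.121 tum 9 mill 0.223
0.6 [-0.7   0.6   1.62  0.93  1.55  1.32] 0.0 minz 0.1 tum 9 mill 0.201
0.7 [-0.72  0.64  1.64  1.    1.58  1.55] 0.0 minz 0.087 tum 0.14 mill 0.206
0.8 [-0.74  0.68  1.66  1.07  1.59  1.77] 0.0 minz 0.081 tum 0.167 mill 0.193
0.9 [-0.76  0.7   1.7   1.15  1.58  2.  ] 0.0 minz 0.083 tum 0.191 mill 0.189
1.0 [-0.78  0.71  1.76  1.23  1.55  2.22] 0.0 minz 0.091 tum 0.036 mill 0.197
```

Call:
{"api": "play_rows", "payload": {"motion": [[[-0.02,0,-0.05,0,0,0,0],[-0.045,0,-0.11,0,0,0,0],[-0.07,0,-0.175,0,0,0,0],[-0.095,0,-0.24,0,0,0,0],[-0.12,0,-0.3,0,0,0,0],[-0.145,0,-0.36,0,0,0,0],[-0.165,-0.002,-0.41,0,0,0,0],[-0.176,-0.002,-0.44,0,0,0,0],[-0.176,-0.002,-0.44,0,0,0,0]]]}}

```text
time_s: 5.45
ee_pos: [0.4873, 0.0442, 0.1753]
eef_rot: [3.141, -0.751, 1.644]
force: [-0.1, -0.5, -1.2]
grip_width: 0.0601
grip_force: 19.9
```

Call:
{"api": "play_rows", "payload": {"motion": [[[-0.03,0.006,-0.035,-0.006,0,0.006,0],[-0.08,0.017,-0.1,-0.017,0,0.018,0],[-0.14,0.03,-0.175,-0.029,0,0.031,0],[-0.2,0.042,-0.25,-0.042,0,0.045,0],[-0.26,0.054,-0.325,-0.054,0,0.058,0],[-0.32,0.066,-0.4,-0.066,0,0.071,0],[-0.38,0.078,-0.47,-0.079,0,0.085,0],[-0.43,0.09,-0.53,-0.089,0,0.096,0],[-0.447,0.092,-0.554,-0.093,0,0.1,0],[-0.447,0.092,-0.554,-0.093,0,0.1,0]]]}}

```text
time_s: 6.45
ee_pos: [0.5227, -0.1292, 0.2]
eef_rot: [-3.14, -0.75, 0.784]
force: [0.1, 0.0, -2.1]
grip_width: 0.0605
grip_force: 19.9
```

Run:
```python
from h import *
from station import camera
log()
ph=np.array([.5223,-.129,.2]); pf=np.array([.5223,-.129,.11]); A=tool(45,43);B=tool(60,77,flip=1);rv=np.array([.8747,-.3411,2.8609])
S=lambda t:((1-t)*ph+t*pf,A*R.from_rotvec(rv*t))
delta(*S(.4)); delta(*S(.6),*S(.4)); delta(*S(.8),*S(.4)); delta(*S(1),*S(.8))
c=camera("scene"); cv2.imwrite("pics/s2.png",c["frame"][:,:,::-1])
```

```text
6.45 q [-0.636  0.234  1.835  0.848  1.118 -0.258] p [ 0.5227 -0.1292  0.2   ] z [[0.518, 0.517, 0.682], [0.707, -0.707, -0.001], [0.481, 0.483, -0.731]] F [ 0.1  0.  -2.1] w 0.0605 19.94927612162428
row [-0.0985, -0.0014, 0.105, 0.0555, -0.0216, 0.182] dist 0.036 deg 68.9
row [-0.0054, 0.0552, 0.0459, 0.0278, -0.0109, 0.0911] dist 0.018 deg 34.5
row [-0.0107, 0.1105, 0.0917, 0.0557, -0.0217, 0.1821] dist 0.036 deg 69.0
row [0.0586, 0.0344, 0.0238, 0.0278, -0.0109, 0.0911] dist 0.018 deg 34.5
```

View pics/s2.png

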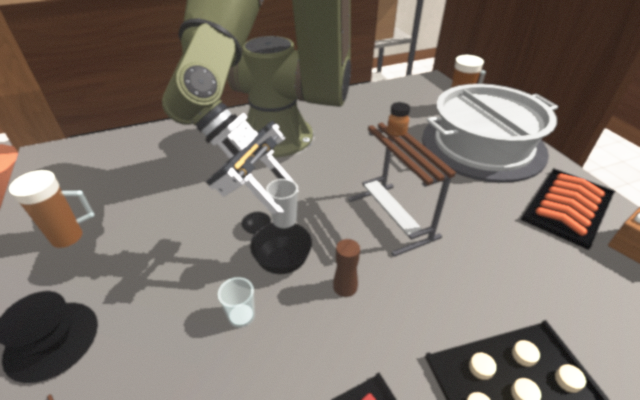

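The cup hangs upright over the bowl at about (283,200). I'll descend earlier, so the balls leave the cup low over the rim.

Run:
```python
from h import *
A=tool(45,43);rv=np.array([.8747,-.3411,2.8609])
S=lambda t,z:(np.array([.5223,-.129,z]),A*R.from_rotvec(rv*t))
delta(*S(.4,.14)); delta(*S(.6,.125),*S(.4,.14)); delta(*S(.8,.12),*S(.6,.125)); delta(*S(1,.11),*S(.8,.12))
```

```text
row [-0.1649, 0.0004, 0.1737, 0.0553, -0.0214, 0.1822] dist 0.06 deg 69.0
row [-0.0045, 0.046, 0.0382, 0.0278, -0.0109, 0.0911] dist 0.015 deg 34.5
row [0.0084, 0.0153, 0.0097, 0.0278, -0.0109, 0.0911] dist 0.005 deg 34.5
row [0.0326, 0.0191, 0.0132, 0.0278, -0.0109, 0.0911] dist 0.01 deg 34.5
```

Call:
{"api": "play_rows", "payload": {"motion": [[[-0.016,0,0.017,0.0055,-0.002,0.018,0],[-0.033,0,0.035,0.011,-0.004,0.036,0],[-0.05,0,0.052,0.0165,-0.0065,0.0545,0],[-0.066,0,0.07,0.022,-0.0085,0.073,0],[-0.083,0,0.087,0.0275,-0.0105,0.091,0],[-0.1,0,0.104,0.033,-0.013,0.109,0],[-0.116,0,0.122,0.0385,-0.015,0.1275,0],[-0.132,0,0.139,0.044,-0.017,0.146,0],[-0.15,0,0.157,0.05,-0.019,0.164,0],[-0.165,0,0.174,0.055,-0.0215,0.182,0]]]}}

```text
time_s: 7.5
ee_pos: [0.5225, -0.1284, 0.1394]
eef_rot: [-2.264, -0.072, -0.267]
force: [-0.3, -0.2, -1.1]
grip_width: 0.0598
grip_force: 19.9
```

Call:
{"api": "play_rows", "payload": {"motion": [[[-0.001,0.005,0.004,0.003,-0.001,0.009,0],[-0.001,0.009,0.008,0.0055,-0.002,0.018,0],[-0.002,0.014,0.012,0.008,-0.003,0.027,0],[-0.002,0.018,0.015,0.011,-0.004,0.036,0],[-0.002,0.023,0.019,0.014,-0.0055,0.0455,0],[-0.003,0.028,0.023,0.0165,-0.0065,0.055,0],[-0.003,0.032,0.027,0.0195,-0.0075,0.064,0],[-0.004,0.037,0.03,0.022,-0.0085,0.073,0],[-0.004,0.041,0.034,0.025,-0.01,0.082,0],[-0.0045,0.046,0.038,0.028,-0.011,0.091,0]]]}}

```text
time_s: 8.5
ee_pos: [0.5226, -0.1285, 0.1248]
eef_rot: [-2.136, 0.432, -0.548]
force: [-0.3, 0.2, -1.1]
grip_width: 0.0598
grip_force: 19.9
```

Call:
{"api": "play_rows", "payload": {"motion": [[[0.001,0.0015,0.001,0.003,-0.001,0.009,0],[0.002,0.003,0.002,0.0055,-0.002,0.018,0],[0.003,0.0045,0.003,0.008,-0.003,0.027,0],[0.004,0.006,0.004,0.011,-0.004,0.036,0],[0.004,0.008,0.005,0.014,-0.0055,0.0455,0],[0.005,0.009,0.006,0.0165,-0.0065,0.055,0],[0.006,0.011,0.007,0.0195,-0.0075,0.064,0],[0.007,0.012,0.008,0.022,-0.0085,0.073,0],[0.008,0.014,0.009,0.025,-0.01,0.082,0],[0.008,0.015,0.01,0.028,-0.011,0.091,0]]]}}

```text
time_s: 9.5
ee_pos: [0.5226, -0.1284, 0.1199]
eef_rot: [-2.174, 0.952, -0.879]
force: [0.3, -0.1, -0.1]
grip_width: 0.0601
grip_force: 19.9
```

Run:
```python
from h import *
from station import camera
log()
A=tool(45,43);rv=np.array([.8747,-.3411,2.8609])
delta([.5223,-.129,.11],A*R.from_rotvec(rv))
```

```text
9.5 q [-0.741  0.693  1.662  1.074  1.582  1.76 ] p [ 0.5226 -0.1284  0.1199] z [[0.37, -0.447, -0.814], [-0.865, 0.154, -0.478], [0.339, 0.881, -0.329]] F [ 0.3 -0.1 -0.1] w 0.0601 19.860525154945208
row [0.033, 0.0196, 0.0107, 0.0279, -0.0105, 0.0911] dist 0.01 deg 34.5
```

Call:
{"api": "play_rows", "payload": {"motion": [[[0.007,0.004,0.002,0.006,-0.002,0.018,0],[0.013,0.008,0.004,0.011,-0.004,0.036,0],[0.02,0.012,0.006,0.0165,-0.006,0.055,0],[0.026,0.016,0.009,0.022,-0.008,0.073,0],[0.033,0.02,0.011,0.028,-0.0105,0.091,0],[0.033,0.02,0.011,0.028,-0.0105,0.091,0],[0.033,0.02,0.011,0.028,-0.0105,0.091,0],[0.033,0.02,0.011,0.028,-0.0105,0.091,0],[0.033,0.02,0.011,0.028,-0.0105,0.091,0]]]}}

```text
time_s: 10.4
ee_pos: [0.5224, -0.1297, 0.1103]
eef_rot: [-3.12, 1.343, -2.073]
force: [0.7, -0.2, -0.9]
grip_width: 0.06
grip_force: 19.9
```

Run:
```python
from h import *
from station import camera
log()
c=camera("scene");t=camera("top")
a=cv2.resize(c["frame"][150:320,180:400],(440,340),interpolation=2); b=cv2.resize(t["frame"][130:280,280:440],(360,340),interpolation=2)
cv2.imwrite("pics/s3.png",np.hstack([a,b])[:,:,::-1])
```

```text
10.4 q [-0.778  0.712  1.755  1.233  1.546  2.215] p [ 0.5224 -0.1297  0.1103] z [[-0.109, -0.198, -0.974], [-0.866, 0.5, -0.005], [0.488, 0.843, -0.226]] F [ 0.7 -0.2 -0.9] w 0.06 19.851610050100135
```

View pics/s3.png

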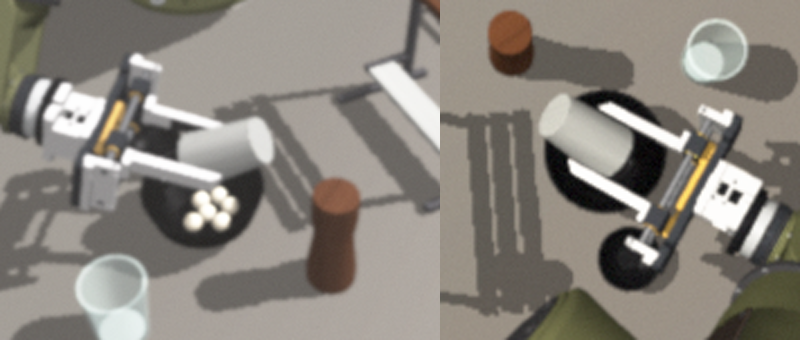

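The left half shows six balls in the bowl, around (195–230, 193–220), and the cup tipped past horizontal and clear of the rim. Next I'll take the cup back the same way.

Run:
```python
from h import *
A=tool(45,43);rv=np.array([.8747,-.3411,2.8609])
S=lambda t,z:(np.array([.5223,-.129,z]),A*R.from_rotvec(rv*t))
W1=(np.array([.487,.045,.175]),tool(94,43)); U=(np.array([.4797,.152,.1249]),tool(94.1,43))
delta(*S(.55,.15)); delta(*S(.1,.2),*S(.55,.15)); delta(*W1,*S(.1,.2)); delta(*U,*W1)
```

```text
row [-0.1554, 0.0007, -0.0336, -0.0627, 0.024, -0.2043] dist 0.04 deg 77.4
row [-0.0594, -0.1593, -0.1054, -0.0626, 0.0244, -0.2049] dist 0.05 deg 77.6
row [0.0594, -0.6, 0.3884, 0.0782, -0.0127, -0.1446] dist 0.179 deg 59.4
row [0.1771, 0.0007, 0.4391, 0.0002, 0.0, -0.0002] dist 0.118 deg 0.1
```

Call:
{"api": "play_rows", "payload": {"motion": [[[-0.02,0,-0.004,-0.007,0.0025,-0.022,0],[-0.036,0,-0.008,-0.014,0.0055,-0.046,0],[-0.054,0,-0.012,-0.021,0.008,-0.069,0],[-0.071,0,-0.016,-0.028,0.011,-0.092,0],[-0.088,0,-0.02,-0.035,0.0135,-0.115,0],[-0.105,0,-0.023,-0.042,0.016,-0.138,0],[-0.122,0,-0.027,-0.049,0.019,-0.16,0],[-0.14,0.001,-0.031,-0.056,0.0215,-0.183,0],[-0.155,0.001,-0.034,-0.063,0.024,-0.204,0],[-0.155,0.001,-0.034,-0.063,0.024,-0.204,0]]]}}

```text
time_s: 11.5
ee_pos: [0.5226, -0.1291, 0.151]
eef_rot: [-2.157, 0.3, -0.48]
force: [0.1, 0.4, -0.8]
grip_width: 0.0598
grip_force: 19.9
```

Call:
{"api": "play_rows", "payload": {"motion": [[[-0.006,-0.018,-0.012,-0.007,0.0025,-0.022,0],[-0.013,-0.036,-0.024,-0.014,0.0055,-0.046,0],[-0.02,-0.054,-0.036,-0.021,0.008,-0.069,0],[-0.026,-0.071,-0.047,-0.028,0.011,-0.092,0],[-0.033,-0.088,-0.058,-0.035,0.0135,-0.115,0],[-0.04,-0.106,-0.07,-0.042,0.016,-0.138,0],[-0.046,-0.124,-0.082,-0.049,0.019,-0.16,0],[-0.053,-0.142,-0.094,-0.056,0.0215,-0.183,0],[-0.059,-0.159,-0.105,-0.063,0.0245,-0.205,0],[-0.059,-0.159,-0.105,-0.063,0.0245,-0.205,0]]]}}

```text
time_s: 12.5
ee_pos: [0.5221, -0.1288, 0.2]
eef_rot: [-2.813, -0.666, 0.418]
force: [-0.2, -0.6, -0.4]
grip_width: 0.0599
grip_force: 19.9
```

Call:
{"api": "play_rows", "payload": {"motion": [[[0.006,-0.06,0.039,0.008,-0.001,-0.014,0],[0.013,-0.13,0.085,0.017,-0.003,-0.032,0],[0.02,-0.2,0.13,0.026,-0.004,-0.048,0],[0.027,-0.27,0.175,0.035,-0.006,-0.065,0],[0.034,-0.34,0.22,0.044,-0.007,-0.082,0],[0.041,-0.41,0.265,0.053,-0.009,-0.099,0],[0.048,-0.48,0.31,0.063,-0.01,-0.116,0],[0.055,-0.55,0.355,0.072,-0.012,-0.133,0],[0.059,-0.6,0.388,0.078,-0.013,-0.145,0],[0.059,-0.6,0.388,0.078,-0.013,-0.145,0]]]}}

```text
time_s: 13.5
ee_pos: [0.4866, 0.046, 0.1738]
eef_rot: [-3.131, -0.748, 1.634]
force: [0.7, 0.2, -0.7]
grip_width: 0.0598
grip_force: 19.9
```

Run:
```python
from h import *
from station import camera
log()
U=(np.array([.4797,.152,.1249]),tool(94.1,43)); delta(*U)
t=camera("top"); s=camera("scene")
T=cloud(t)
for n,b,h in(("bowl",(318,390,162,232),.06),("mill",(295,330,130,168),.13),("tumbler",(380,422,132,170),.085),("dish",(345,385,226,262),.026)):
    q=T[b[2]:b[3],b[0]:b[1]].reshape(-1,3); q=q[abs(q[:,2]-h)<.01]; print(n,len(q),((q.min(0)+q.max(0))/2).round(4),np.ptp(q,0).round(3))
a=cv2.resize(t["frame"][120:270,180:400],(560,380),interpolation=2); b=cv2.resize(s["frame"][215:285,245:315],(240,380//2),interpolation=2)
cv2.imwrite("pics/s4.png",np.hstack([a,np.vstack([b,cv2.resize(s["frame"][150:230,320:440],(240,190),interpolation=2)])])[:,:,::-1])
```

```text
13.5 q [-0.316  0.356  1.742  0.688  1.428 -0.622] p [0.4866 0.046  0.1738] z [[-0.046, 0.731, 0.68], [0.998, 0.07, -0.008], [-0.053, 0.678, -0.733]] F [ 0.7  0.2 -0.7] w 0.0598 19.930286117159994
row [0.1783, 0.0036, 0.4323, -0.0008, 0.0003, -0.001] dist 0.117 deg 0.5
bowl 6 [ 0.5647 -0.1873  0.0608] [0.013 0.012 0.004]
mill 320 [ 0.6366 -0.0344  0.1285] [0.046 0.045 0.015]
tumbler 179 [ 0.6252 -0.2613  0.083 ] [0.066 0.066 0.016]Traceback (most recent call last):
  File "<stdin>", line 8, in <module>
    return umr_minimum(a, axis, None, out, keepdims, initial, where)
ValueError: zero-size array to reduction operation minimum which has no identity
```

Call:
{"api": "play_rows", "payload": {"motion": [[[0.02,0,0.05,0,0,0,0],[0.042,0,0.1,0,0,0,0],[0.064,0.001,0.155,0,0,0,0],[0.086,0.001,0.21,0,0,0,0],[0.108,0.002,0.262,-0.001,0,-0.001,0],[0.13,0.002,0.315,-0.001,0,-0.001,0],[0.15,0.003,0.365,-0.001,0,-0.001,0],[0.167,0.003,0.405,-0.001,0,-0.001,0],[0.178,0.0036,0.432,-0.001,0,-0.001,0],[0.178,0.0036,0.432,-0.001,0,-0.001,0]]]}}

```text
time_s: 14.6
ee_pos: [0.4801, 0.1513, 0.1251]
eef_rot: [3.133, -0.747, 1.648]
force: [0.2, -0.6, -1.0]
grip_width: 0.0596
grip_force: 19.9
```

Run:
```python
from h import *
from station import camera
log()
U=(np.array([.4797,.1525,.1152]),tool(94.1,43)); delta(*U)
s=camera("scene");t=camera("top")
a=cv2.resize(t["frame"][150:250,180:280],(400,400),interpolation=2); b=cv2.resize(s["frame"][215:285,245:315],(400,200),interpolation=2)
cv2.imwrite("pics/s4.png",np.hstack([a,np.vstack([b,cv2.resize(s["frame"][150:230,340:460],(400,200),interpolation=2)])])[:,:,::-1])
```

```text
14.6 q [-0.114  0.385  1.838  0.795  1.213 -0.593] p [0.4801 0.1513 0.1251] z [[-0.057, 0.732, 0.679], [0.997, 0.071, 0.006], [-0.044, 0.678, -0.734]] F [ 0.2 -0.6 -1. ] w 0.0596 19.930498714311398
row [-0.0233, -0.0013, 0.0326, 0.0007, 0.0006, 0.0007] dist 0.01 deg 0.4
```

View pics/s4.png

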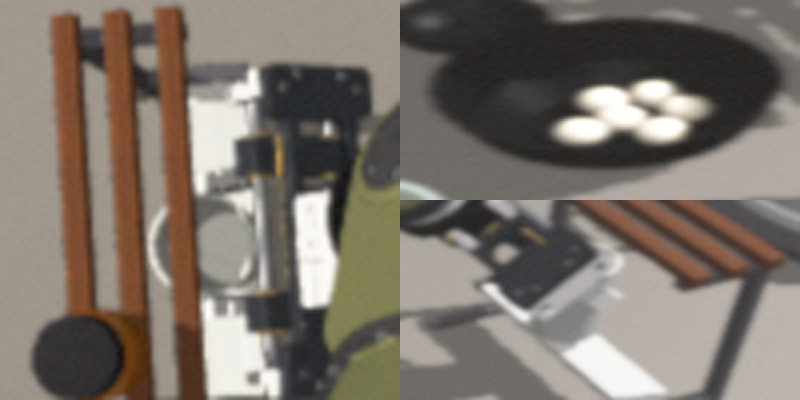

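The picture shows all six balls in the bowl (upper right) and the cup empty over the ledge at (210,245). Lowering it now.

Call:
{"api": "play_rows", "payload": {"motion": [[[-0.006,0,0.008,0.0007,0.0006,0.0007,0],[-0.012,-0.001,0.016,0.0007,0.0006,0.0007,0],[-0.018,-0.001,0.025,0.0007,0.0006,0.0007,0],[-0.023,-0.001,0.033,0.0007,0.0006,0.0007,0],[-0.023,-0.001,0.033,0.0007,0.0006,0.0007,0],[-0.023,-0.001,0.033,0.0007,0.0006,0.0007,0],[-0.023,-0.001,0.033,0.0007,0.0006,0.0007,0]]]}}

```text
time_s: 15.4
ee_pos: [0.4801, 0.1519, 0.1156]
eef_rot: [3.14, -0.75, 1.642]
force: [0.2, -0.2, -0.1]
grip_width: 0.0595
grip_force: 19.9
```

Run:
```python
from h import *
log()
p=get_obs()["ee_pos"]; delta(p-[0,0,.001],tool(94.1,43))
```

```text
15.4 q [-0.114  0.405  1.84   0.802  1.203 -0.605] p [0.4801 0.1519 0.1156] z [[-0.052, 0.73, 0.682], [0.998, 0.07, 0.001], [-0.047, 0.68, -0.731]] F [ 0.2 -0.2 -0.1] w 0.0595 19.93053870559379
row [-0.0027, -0.0, 0.0029, 0.0002, 0.0, -0.0] dist 0.001 deg 0.1
```

No contact yet; stepping down 0.5 mm per row.

Call:
{"api": "play_rows", "payload": {"motion": [[[-0.0014,0,0.0015,0,0,0,0],[-0.0027,0,0.003,0,0,0,0],[-0.0027,0,0.003,0,0,0,0]]]}}

```text
time_s: 15.7
ee_pos: [0.4802, 0.152, 0.1149]
eef_rot: [3.14, -0.751, 1.642]
force: [-0.5, -0.8, 3.4]
grip_width: 0.0598
grip_force: 19.8
```

Call:
{"api": "play_rows", "payload": {"motion": [[[-0.0014,0,0.0015,0,0,0,0],[-0.0014,0,0.0015,0,0,0,0],[-0.0014,0,0.0015,0,0,0,0]]]}}

```text
time_s: 16.0
ee_pos: [0.4804, 0.152, 0.1146]
eef_rot: [3.139, -0.751, 1.643]
force: [0.2, -1.4, 5.7]
grip_width: 0.0596
grip_force: 19.7
```

Contact at 5.7 N, so the cup is standing on the ledge. I'll ease the grip, then open.

Call:
{"api": "play_rows", "payload": {"motion": [[[0,0,0,0,0,0,0.2],[0,0,0,0,0,0,0.2],[0,0,0,0,0,0,0.3],[0,0,0,0,0,0,0.35],[0,0,0,0,0,0,0.4],[0,0,0,0,0,0,0.5],[0,0,0,0,0,0,0.7],[0,0,0,0,0,0,1],[0,0,0,0,0,0,1],[0,0,0,0,0,0,1]]], "grip_force": 5}}

```text
time_s: 17.0
ee_pos: [0.48, 0.1519, 0.114]
eef_rot: [3.141, -0.75, 1.642]
force: [-0.4, -0.2, -1.0]
grip_width: 0.0935
grip_force: 0.0
```

Call:
{"api": "play_rows", "payload": {"motion": [[[0,0,0,0,0,0,1],[0,0,-0.04,0,0,0,1],[0,0,-0.1,0,0,0,1],[0,0,-0.17,0,0,0,1],[0,0,-0.24,0,0,0,1],[0,0,-0.31,0,0,0,1],[0,0,-0.38,0,0,0,1],[0,0,-0.46,0,0,0,1],[0,0,-0.54,0,0,0,1],[0,0,-0.54,0,0,0,1]]]}}

```text
time_s: 18.0
ee_pos: [0.4873, 0.0582, 0.215]
eef_rot: [3.136, -0.749, 1.643]
force: [-0.0, 0.6, 0.6]
grip_width: 0.0942
grip_force: 0.0
```

Run:
```python
from h import *
from station import camera
log()
delta([.47,-.1,.30],tool(94.1,43))
s=camera("scene");t=camera("top")
S=cloud(s)
for a in (.06,.09,.125):
    q=S[140:230,370:420].reshape(-1,3); q=q[(abs(q[:,2]-a)<.006)&(q[:,0]>.43)&(q[:,0]<.53)&(q[:,1]>.1)]; print(a,len(q),q.min(0).round(4),q.max(0).round(4))
a=cv2.resize(t["frame"][150:270,180:300],(400,400),interpolation=2); b=cv2.resize(s["frame"][110:260,320:470],(400,400),interpolation=2)
cv2.imwrite("pics/s5.png",np.hstack([a,b])[:,:,::-1])
```

```text
18.0 q [-0.294  0.292  1.719  0.695  1.474 -0.559] p [0.4873 0.0582 0.215 ] z [[-0.053, 0.731, 0.681], [0.998, 0.068, 0.004], [-0.043, 0.679, -0.733]] F [-0.   0.6  0.6] w 0.0942 0.0
row [-0.2272, -0.1109, -0.676, 0.0008, 0.0003, 0.0001] dist 0.18 deg 0.3
0.06 71 [0.4674 0.125  0.0542] [0.5288 0.166  0.066 ]
0.09 83 [0.4535 0.122  0.0841] [0.5079 0.1698 0.0959]
0.125 190 [0.4492 0.1188 0.1191] [0.5098 0.1787 0.131 ]
```

View pics/s5.png

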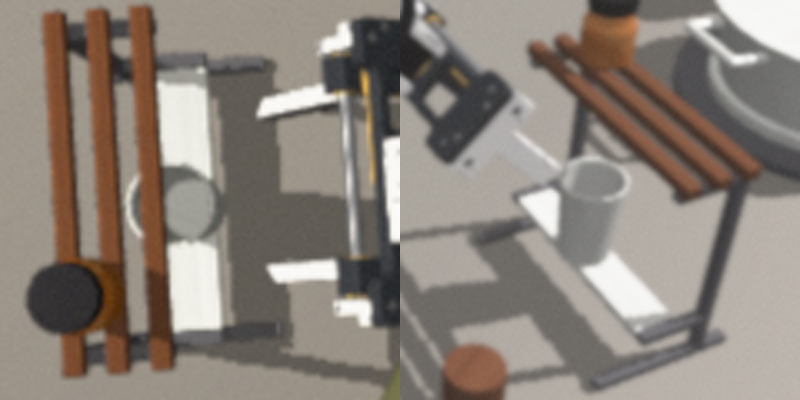

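The empty cup stands upright on the ledge where it started: (190,208) in the left half, (590,210) in the right. The fingers are clear of it. I'll back the arm off and do a final check of the bystanders.

Call:
{"api": "play_rows", "payload": {"motion": [[[-0.03,-0.015,-0.1,0,0,0,1],[-0.07,-0.035,-0.2,0,0,0,1],[-0.11,-0.05,-0.33,0,0,0,1],[-0.15,-0.07,-0.46,0,0,0,1],[-0.19,-0.09,-0.58,0,0,0,1],[-0.22,-0.11,-0.67,0,0,0,1],[-0.22,-0.11,-0.67,0,0,0,1],[-0.22,-0.11,-0.67,0,0,0,1],[-0.22,-0.11,-0.67,0,0,0,1],[-0.22,-0.11,-0.67,0,0,0,1]]]}}

```text
time_s: 19.1
ee_pos: [0.4698, -0.0949, 0.2972]
eef_rot: [-3.141, -0.751, 1.642]
force: [0.3, -0.0, 0.1]
grip_width: 0.0941
grip_force: 0.0
```

Run:
```python
from h import *
from station import camera, workorder
import pickle
log()
a=pickle.load(open("d0.pkl","rb"))["scene"]["frame"]; s=camera("scene")["frame"]
for n,(u0,u1,v0,v1) in dict(mill=(330,362,236,298),tumbler=(216,258,276,328),jar=(386,412,100,138),cup=(376,408,165,212),dish=(240,272,208,236)).items():
    print(n,np.abs(a[v0:v1,u0:u1].astype(int)-s[v0:v1,u0:u1]).mean().round(1))
b=s[220:280,245:315]; print("white blob px",(b.min(2)>150).sum())
print(workorder.hand_in())
```

```text
19.1 q [-0.571  0.298  1.512  0.595  1.798 -0.646] p [ 0.4698 -0.0949  0.2972] z [[-0.052, 0.729, 0.682], [0.997, 0.072, -0.0], [-0.049, 0.681, -0.731]] F [ 0.3 -0.   0.1] w 0.0941 0.0
mill 1.8
tumbler 2.2
jar 2.0
cup 2.7
dish 1.9
white blob px 698
the job is handed in; nothing more can be done
None
```

All six fish balls are in the black bowl, the empty cup is standing back on the ledge, and the pepper mill, tumbler, sauce dish and jar show no change in the before-and-after images; the job is handed in at about 19 s of the 67 s allowed, with no verdict returned.

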